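Restock the filter bay: old canister forward, new one behind

TASK

Press down the sprung pad in the gap at the end of the bay's front flap so that the flap springs open, and pull the old filter canister that stands at the back of the bay forward onto the round mark at the front of its own lane. Stand the new canister from the bench on the round mark behind it, let go, and push the flap shut until the hook catches again. Do not tip a canister over, and leave the other goods and things where they stand.

Things in the scene. Friction and masses are not known exactly. Their poses are not given: they have to be found in the camera images.
- bay: Stock bay, fixed to the bench: grey tray, two lanes along x centred on y = +65 and -65 mm. Origin on the bench under the flap's hinge line, mid-width; +x into the bay, +y its left, z up (the frame of all bay lengths here). Floor 20 mm up, x 0 to 280, y -141 to 141 mm; side walls 7 mm thick, up to z = 65 from x = 35; a strip 8 mm high parts the lanes.
- board_edge (a point): Middle of the lower front edge of the small wire shelf (orange beams) over the bay's rear, at bay x = 165, z = 240 mm. It spans the bay's width back to x = 280 and carries a carton up to z = 295 mm, so the rear places must be reached with the tool leaning forward into the bay, about 30 degrees. In front of this edge nothing is overhead.
- left_front_place (a point): Centre of the front mark of the left lane (+y in the bay), at bay x = 50 mm, on the floor: a dark round mark 68 mm across, flush. Axes as the bay's.
- left_rear_place (a point): Centre of the rear mark of the left lane, like the front one, at bay x = 155 mm, on the bay's floor.
- right_front_place (a point): Centre of the front mark of the right lane (-y in the bay), on the bay's floor.
- right_rear_place (a point): Centre of the rear mark of the right lane, on the bay's floor.
- flap (a joint): Hinge of the front flap, rad: 0 shut (upright), 0.7 open, leaning 40 degrees out towards the robot. Aluminium sheet 262 wide, 85 high, 6 mm thick, hinged along its foot at bay x = 0, z = 15 mm. A weak spring (under 2 N at the edge) opens it once the hook frees its pin. To shut, push its edge into the bay along its arc; last, its pin rides over the hook (about 3 to 5 N) and catches, with 0.02 rad of play.
- flap_edge (a point): Middle of the flap's free upper edge, in the middle of its thickness; moves with the flap. Shut, it stands at bay x = -4 mm, z = 100 mm; open, about 58 mm out from the bay and 80 mm above the bench.
- hook (a joint): Travel of the sprung hook, m: 0 up (home), 0.018 pressed to its stop. It moves straight down against a spring of 2.5 N at the top and 4.5 N at the stop. The flap's pin comes free at about 7 mm; press 12 to 16 mm, and the hook returns when let go.
- hook_pad (a point): Centre of the top of the hook's black pad (40 mm along bay x, 34 along y), 116 mm above the bench at rest, at bay x = 0, y = 166 mm by the left end of the flap. It lies 12 mm below the rim of its grey housing, in the gap between two cheeks 50 mm apart along bay x (tops at z = 128 mm), with an outer wall of that height 30 mm away at +y and free room at -y.
- old_centre (a point): Centre, half-way up, of the old filter canister: upright white plastic cylinder with thin grey ribs and grey ends, 56 mm across, 110 mm high, about 0.35 kg; starts near the rear of one of the lanes in the bay. z along its axis.
- new_centre (a point): Centre, half-way up, of the new filter canister: the same kind as the old one (56 mm across, 110 mm high, about 0.35 kg); starts upright on the bench to the right of the bay.
- old: The old canister; origin at the centre of its underside.
- new: The new canister; origin at the centre of its underside.
- tin: Bystander: squat steel tin, 64 mm across, 75 mm high, at the rear of the bay's other lane; origin at the centre of its underside.
- flask: Bystander: white bottle, 60 mm across, 170 mm high, on the bench; origin under its centre.
- jar: Bystander: amber jar, 72 mm across, 85 mm high, on the bench; origin under its centre.
- carton: Bystander: cardboard carton 80 x 100 x 80 mm on the bench; origin under its centre.
- spanner: Bystander: spanner 190 mm long lying on the bench.
- bowl: Bystander: steel bowl, 110 mm across, 50 mm high; origin under its centre.
- coupling: Bystander: hose coupling standing on end, 44 mm across, 77 mm high; origin under its centre.
Things that resemble listed ones, but are neither listed nor needed, are in the scene too. Leave any pink look-alike of the old alone. What is shaped like the new but pink or purple is not meant.

How it is judged:
By the outcome, as a careful person would: the job done as asked, in the order asked, and still so for the second after the job is handed in, with the robot touching nothing.
It also fails if it takes over 72 s, if anything falls off the work surface, if the arm or the gripper's body presses on something with over 40 N, if the wrist force passes 120 N, or if a joint passes its speed limit or range.

ROBOT

A 6-joint arm with a two-finger parallel gripper is mounted at the origin on the work surface. World frame = base frame: x ahead of the robot, y to its left, z up, the work surface at z = 0. Lengths are in m, angles in degrees, forces in N, time in s.
With the tool pointing down it reaches from about 0.25 to 0.725 m from the base axis. Payload 9.7 kg.
Tool frame: the origin (TCP) lies midway between the tips of the shut fingers; the grasp point (between the pads) lies 19 mm behind it (bot.hold_point_z is the distance from the TCP to the grasp point, in m); z points along the fingers, y is the line along which they close (so a half turn about z gives the same grasp; the last joint's range is limited). The gripper opens to 85 mm and grips with 20 to 120 N. Pads are 22 mm wide; open, the fingers measure 114 mm over their backs; the gripper's body (76 mm by 85 mm) begins 54 mm behind the grasp point. The pads swing forward as they close: fully open they stand 13 mm farther back than shut.
Start: joints at [0, 4.979, 10.078, 95.1, 0, 90], TCP at [0.55, -0, 0.231] pointing down, gripper open.
Joint ranges: [-179.16, 179.16], [-48.56, 103.87], [-65.8, 70.77], [-126.05, 130.52], [-82.76, 87.17], [-180, 180]. Speed limits (degrees/s): [127.2, 127.2, 147.25, 180, 180, 180].

INTERFACE

Orientations are given as [roll, pitch, yaw] about the fixed x, y, z axes, in that order (R = Rz(yaw) Ry(pitch) Rx(roll)).
In Python, from workcell import bot gives the robot as it stands.
- The arm moves only by the tool play_rows, never from a script. Its argument "steps" is a list that holds one entry, the list of rows, each a list of 4 numbers: the shift along the tool's x, y, z in m, then the turn about the tool's z in rad. In form: [[[tx, ty, tz, yaw], ...]]. A call has exactly 5 rows; each row shifts and turns the commanded pose from where the row before left it, along the tool's axes as they then stand; what a row does not reach is not made up. A row lasts 1/12 s, in which the tool goes at most 41.7 mm and 7.16 degrees, less where a joint would pass 70% of its speed; a pose out of reach is approached as far as the arm can. A call is refused whole if a number of a shift passes 0.0417 or a number of a turn 0.125, either way. A call with a gripper value outside its range is refused whole. "gripper" is the finger opening in m, from 0 to 0.0854, set as the call begins (left out, the last holds). The fingers move at their own pace and stop on an object; "squeeze" is the grip in N (left out, the last holds). Time passes only in rows, so rows that do not move let the fingers close, or fill a call up. It gives the time, the measured TCP pose, the force, the opening and the grip force at its end, in the units of the state.
- bot.get_obs(): the state, without advancing time (a new reading comes with each control period).
- bot.camera(name): name is "scene" or "side" or "wrist"; returns a dict with "img" (480x640x3 uint8, blue, green, red), "vfov" (degrees; the focal length in pixels is half the picture's height over the tangent of half this angle, whatever the lens; pixels are square), "cx", "cy" (the principal point, pixels), "D" ([k1, k2, p1, p2, k3] as OpenCV has them; the pictures are not rectified), "xyz" and "attitude" of the camera in the world. Camera axes: x right, y down, z forward; pixel columns grow to the right and rows downward; lengths in m; the calibration is good to about 2 mm. A picture is of the moment at which its call begins. There is no depth.
- bot.job_done(): hands the job in; it is judged then, once.
The state is a dict: "time": time; "q": joint angles; "qd": joint speeds; "joint_efforts": joint torques, N m; "ee_pos": TCP position; "tcp_rot": TCP orientation; "wrist_force": force on the tool from outside, world axes, zero at the start; "torque": the same for the moment, N m; "opening": finger opening in m; "grasp_force": force on a finger pad.
Only numpy, scipy, OpenCV 4.12 (cv2) and the standard library are available. Lean on these libraries where they do the work, as an engineer would, in place of code of your own. Each camera call takes 0.05 s, during which the arm holds its last target. There are 200 camera calls.

## Working session

There is one attempt and no reset: what is moved stays moved. The work goes in short steps, Python scripts to look and compute and a tool call to move; the robot and the scene stay as the last step left them, time stands still between calls to the robot, and variables do not carry over. Pictures are saved under pics/ and viewed, at most 10 in all, crops included, and the job is handed in when it is done.

Besides the shell and the picture viewer there is one more tool, called after "Request:" by a JSON object that holds its "method" and its "body". play_rows: Moves the arm, as the interface text tells. Its arguments: {"type":"object","properties":{"steps":{"type":"array","items":{"type":"array","items":{"type":"array","items":{"type":"number"}}}},"gripper":{"type":"number"},"squeeze":{"type":"number"}},"required":["steps"]}

```bash
mkdir -p pics; cat > h.py <<'E'
import numpy as np, cv2
from scipy.spatial.transform import Rotation as R
from workcell import bot
def snap(n,save=None):
    c=bot.camera(n)
    if save: cv2.imwrite(save,c["img"])
    return c
def Rm(c):
    a=np.array(c["attitude"]); return a if a.shape==(3,3) else R.from_euler('xyz',a,degrees=True).as_matrix()
def K(c):
    f=240/np.tan(np.radians(c["vfov"])/2); return np.array([[f,0,c["cx"]],[0,f,c["cy"]],[0,0,1.]])
def ray(c,uv):
    p=cv2.undistortPoints(np.array(uv,float).reshape(-1,1,2),K(c),np.array(c["D"],float)).reshape(-1,2)
    d=np.c_[p,np.ones(len(p))]@Rm(c).T
    return np.array(c["xyz"]),d
def plane(c,uv,z):
    o,d=ray(c,uv); return o+d*((z-o[2])/d[:,2:3])
def proj(c,P):
    P=np.array(P,float).reshape(-1,3); r=Rm(c).T
    return cv2.projectPoints(P,cv2.Rodrigues(r)[0],-r@np.array(c["xyz"]),K(c),np.array(c["D"],float))[0].reshape(-1,2)
def tri(c1,u1,c2,u2):
    o1,d1=ray(c1,[u1]);o2,d2=ray(c2,[u2]);d1=d1[0];d2=d2[0]
    t=np.linalg.lstsq(np.c_[d1,-d2],o2-o1,rcond=None)[0]
    a=o1+d1*t[0];b=o2+d2*t[1]; return (a+b)/2,np.linalg.norm(a-b)
E
python3 - <<'E'
from h import *
for n in("scene","side","wrist"):
    c=snap(n,f"pics/{n}0.png"); print(n,c["vfov"],c["cx"],c["cy"],c["D"],c["xyz"],c["attitude"])
print(bot.get_obs(),bot.hold_point_z)
E
```

```text
scene 47.76425803701354 322.2776663204517 250.96672455137556 [-0.16207998  0.          0.          0.          0.        ] [ 1.29283441 -0.29253433  1.19890788] [-142.46779632   -0.79166861   69.65512496]
side 50.622106784520895 313.24098235845105 235.26857063899018 [-0.07710816  0.          0.          0.          0.        ] [0.55738328 0.91013988 0.95120297] [-130.90690589   -0.72527295 -178.96254932]
wrist 65.31050954176904 319.5971808075708 238.39497895090776 [0.02529954 0.         0.         0.         0.        ] [0.55032424 0.07758806 0.37277408] [ 1.62286753e+02 -2.71307187e-03 -5.90258165e-02]
{'time': 0.15, 'q': array([ 1.09438048e-03,  5.00423484e+00,  1.00448764e+01,  9.50998119e+01,
       -5.07740247e-04,  8.99996863e+01]), 'qd': array([ 0.03593933, -0.07212774,  0.22255737, -0.08863577,  0.01581397,
        0.00066308]), 'joint_efforts': array([-3.04631758e-03, -5.20762289e+01,  4.65044117e+01,  1.38444663e-02,
       -2.16874664e-04, -1.82086734e-05]), 'ee_pos': array([5.49823490e-01, 7.97633142e-06, 2.30742290e-01]), 'tcp_rot': array([-1.79940830e+02,  5.07416037e-04,  9.00014086e+01]), 'wrist_force': array([-0.34435246, -0.39901169,  0.80774809]), 'torque': array([-0.00357451, -0.0299717 , -0.02121243]), 'grasp_force': 0.0, 'opening': 0.08516485205562496} 0.0187
```

View pics/scene0.png

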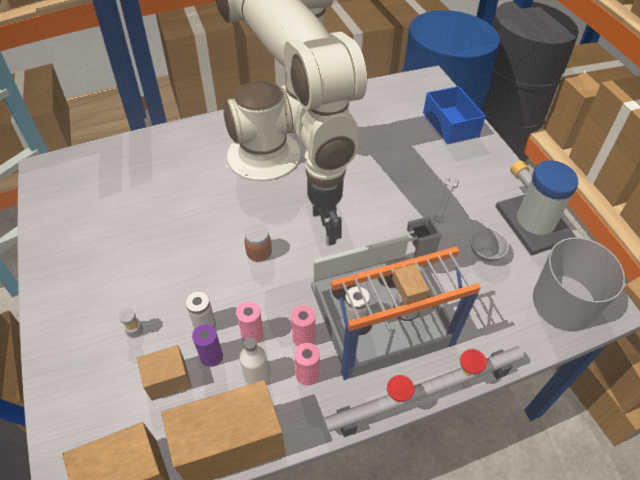

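View pics/side0.png

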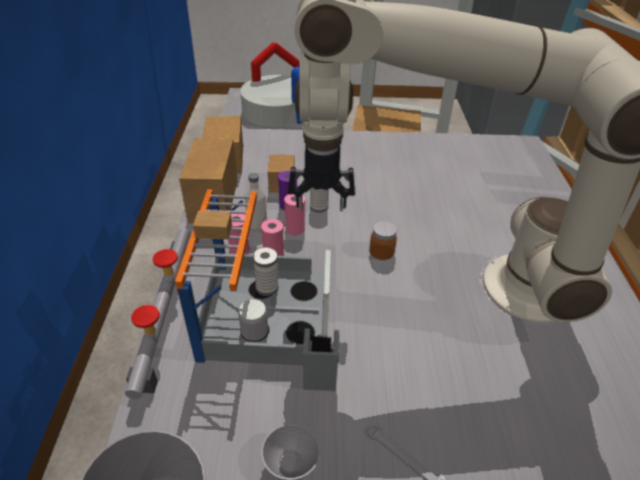

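Scene view: old canister candidate (357,297) under the shelf; pink look-alikes (249,320), (303,325), (307,365); new candidates: white (199,308), purple (207,345), flask (252,362), coupling (131,321). Side view: old (265,270) in the right lane, tin (253,318) in the left lane, front marks (303,290) and (300,332), hook pad (321,343), new (319,195) beside the gripper. I choose white/grey (199,308) as new, and (357,297)/(265,270) as old; close crop next.

```bash
python3 - <<'E'
import cv2,numpy as np
a=cv2.imread('pics/side0.png')[235:395,180:350];b=cv2.imread('pics/scene0.png')[210:390,300:490]
c=cv2.imread('pics/scene0.png')[280:380,170:270];d=cv2.imread('pics/side0.png')[160:260,270:370]
f=lambda i,w,h:cv2.resize(i,(w,h),interpolation=cv2.INTER_CUBIC)
out=np.zeros((600,800,3),np.uint8)
out[:376,:400]=f(a,400,376);out[:379,400:]=f(b,400,379);out[380:,:220]=f(c,220,220);out[380:,400:620]=f(d,220,220)
cv2.imwrite('pics/crop.png',out)
E
```

```text
(no output)
```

View pics/crop.png

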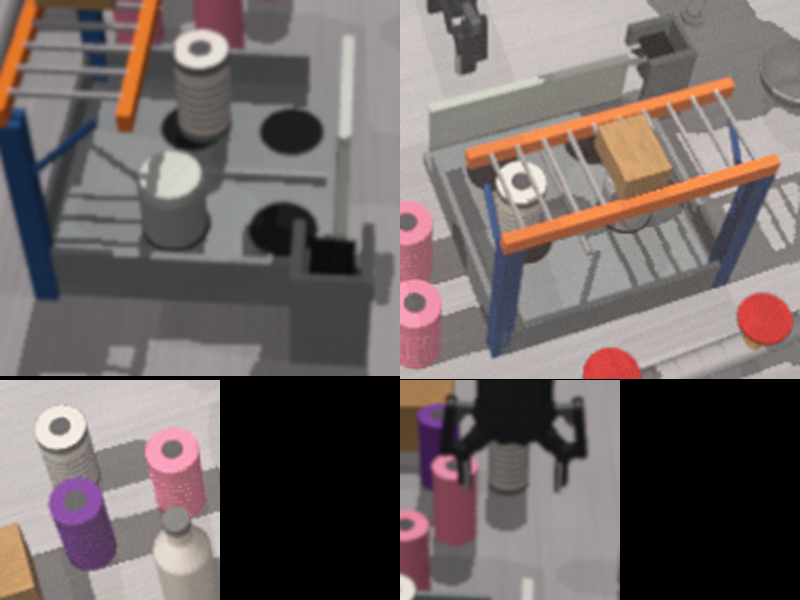

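View pics/wrist0.png

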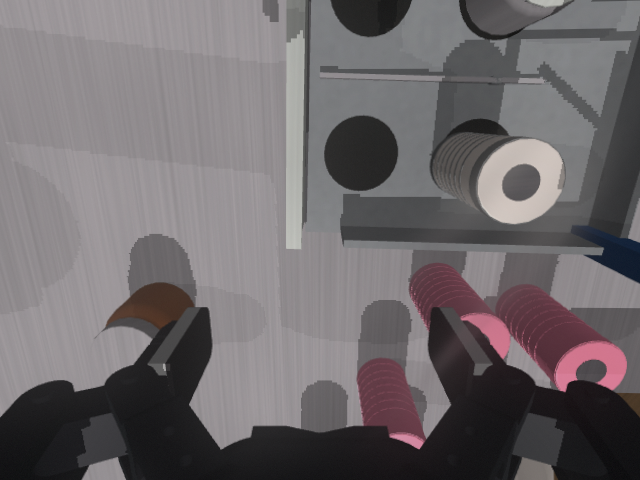

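The crops confirm the choices: the old canister is white/ribbed with a grey end, top at wrist (520,180); the new one is the same white kind at scene (198,301), with purple and pink ones beside it. The right front mark is at wrist (361,153) and the flap's top edge runs (296,20)-(293,248).

```bash
python3 - <<'E'
from h import *
C={n:snap(n) for n in("scene","side","wrist")}
def blob(c,roi,f,show=True,mina=30):
    x0,y0,x1,y1=roi; im=c["img"][y0:y1,x0:x1]; m=f(im.astype(int)).astype(np.uint8)*255
    cs=sorted(cv2.findContours(m,cv2.RETR_EXTERNAL,cv2.CHAIN_APPROX_NONE)[0],key=cv2.contourArea)[-3:]
    r=[]
    for k in cs[::-1]:
        if cv2.contourArea(k)<mina: continue
        e=cv2.fitEllipse(cv2.convexHull(k)) if len(cv2.convexHull(k))>=5 else None
        r.append((cv2.contourArea(k),np.round(np.add(e[0],(x0,y0)),1) if e else None,np.round(e[1],1) if e else None))
    return r
dark=lambda i:i.max(2)<45
white=lambda i:i.min(2)>150
for nm,a in dict(rf_w=("wrist",(310,105,420,200),dark),lf_w=("wrist",(315,0,425,50),dark),rf_s=("side",(286,278,322,304),dark),lf_s=("side",(280,318,306,345),dark),
  pad_s=("side",(300,325,345,355),dark),pad_sc=("scene",(410,215,440,245),dark),
  old_w=("wrist",(465,120,580,230),white),old_s=("side",(250,245,282,265),lambda i:i.min(2)>110),old_sc=("scene",(340,280,375,310),lambda i:i.min(2)>120),new_sc=("scene",(180,285,215,315),lambda i:i.min(2)>140)).items():
    print(nm,blob(C[a[0]],a[1],a[2]))
w,s=C["wrist"],C["side"]
print('mark floor',tri(w,(361,153),s,(303.7,290.7)))
print('lf z.02',plane(s,[(300.3,332.3),(303.7,290.7)],.02),plane(w,[(361,153)],.02))
print('old top',tri(w,(520,180),s,(265.8,255.4)),tri(w,(520,180),C["scene"],(358,297)))
print('pad',tri(s,(321.5,343.5),C["scene"],(422,231)))
print('new',plane(C["scene"],[(198.2,301.4)],.11))
print('flap top wrist',plane(w,[(295,25),(293,245)],.1))
E
```

```text
rf_w [(3779.5, array([361.4, 152.6]), array([69.1, 74.1]))]
lf_w [(2046.0, array([371.5, -10.3]), array([80. , 92.8]))]
rf_s [(308.0, array([303.4, 290.6]), array([17.2, 24.4]))]
lf_s [(292.5, array([297.4, 332.6]), array([21. , 22.7]))]
pad_s [(342.0, array([312.5, 338.6]), array([21.4, 43.5]))]
pad_sc []
old_w [(5469.5, array([520.1, 180.8]), array([78.1, 92.7]))]
old_s [(341.0, array([264.6, 254.7]), array([18.3, 31.6]))]
old_sc [(659.0, array([359.5, 294. ]), array([34.5, 40.1]))]
new_sc [(838.5, array([192.6, 299. ]), array([30.2, 87.4]))]
mark floor (array([0.58673188, 0.04765169, 0.02131674]), np.float64(0.0035883330733208923))
lf z.02 [[0.58864446 0.17704244 0.02      ]
 [0.58499037 0.04678908 0.02      ]] [[0.58867169 0.04735484 0.02      ]]
old top (array([0.67587588, 0.04060575, 0.13345979]), np.float64(0.003588998795822253)) (array([0.68157829, 0.0390652 , 0.12658102]), np.float64(0.0006607966080657569))
pad (array([0.54236148, 0.27971762, 0.11479979]), np.float64(0.002093773079243695))
new [[ 0.55579908 -0.31791421  0.11      ]]
flap top wrist [[ 0.53475087  0.13446342  0.1       ]
 [ 0.5299449  -0.01494251  0.1       ]]
```

Request:
{"method": "play_rows", "body": {"steps": [[[0.028, 0, 0, 0], [0.028, 0, 0, 0], [0.028, 0, 0, 0], [0.028, 0, 0, 0], [0.018, 0, 0, 0]]], "gripper": 0}}

```text
time: 0.72
ee_pos: [0.5498, 0.1322, 0.2311]
tcp_rot: [-180.0, -0.0, 90.1]
wrist_force: [1.7, -0.5, 0.8]
opening: 0.0255
grasp_force: 0.0
```

```bash
python3 - <<'E'
from h import *
c=snap("wrist","pics/w1.png"); print(bot.get_obs()["ee_pos"],c["xyz"],c["attitude"])
# annotate bay-origin model prediction
th=np.radians(-1.4); r=np.array([[np.cos(th),-np.sin(th)],[np.sin(th),np.cos(th)]])
o=np.array([.5885,.0474])-r@[.05,-.065]; print(o)
s=snap("side","pics/side1.png")
E
```

```text
[0.54972637 0.13411464 0.2309557 ] [0.55007067 0.20968203 0.37330233] [ 1.62308812e+02 -6.25140190e-02 -7.15019563e-03]
[0.54010302 0.11360221]
```

View pics/w1.png

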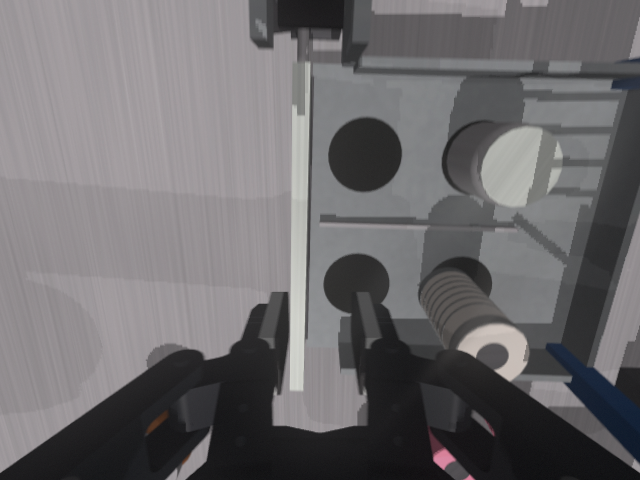

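The wrist view shows both front marks (365,154) and (356,284), the flap's top edge (301,62)-(296,390), the pad between cheeks at (311,12), the old canister's top at (491,352) and the tin at (520,166).

```bash
cat >> h.py <<'E'
def ell(c,roi,f):
    x0,y0,x1,y1=roi; m=f(c["img"][y0:y1,x0:x1].astype(int)).astype(np.uint8)*255
    k=max(cv2.findContours(m,cv2.RETR_EXTERNAL,cv2.CHAIN_APPROX_NONE)[0],key=cv2.contourArea)
    e=cv2.fitEllipse(cv2.convexHull(k)); return np.add(e[0],(x0,y0)),e[1]
dark=lambda i:i.max(2)<55
E
python3 - <<'E'
from h import *
c=snap("wrist");s=snap("side")
lf=ell(c,(320,108,410,198),dark);rf=ell(c,(315,245,392,296),dark);print(lf,rf)
print('marks z.02',plane(c,[lf[0],rf[0],(356,284)],.02))
print('flap',plane(c,[(301,62),(296,390)],.1))
ot=ell(c,(450,315,530,385),lambda i:i.min(2)>110);print('oldtop',ot)
so=ell(s,(250,245,282,265),lambda i:i.min(2)>110);print(so)
for z in(.125,.13,.135): print(plane(c,[ot[0]],z),plane(s,[(265.8,255.4)],z))
print('tri',tri(c,ot[0],s,(265.8,255.4)),'lf tri',tri(c,lf[0],s,(299.5,332.4)))
print('rear mark right visible edge; base?',plane(c,[(459,278)],.02))
print('divider',plane(c,[(322,222),(515,228)],.028))
print(c["xyz"])
E
```

```text
(array([364.94826889, 155.79940033]), (71.18505859375, 74.0925064086914)) (array([356.00722504, 284.30386353]), (58.37838363647461, 64.2809829711914))
marks z.02 [[0.59216852 0.17740556 0.02      ]
 [0.58802984 0.04774674 0.02      ]
 [0.58801185 0.04808803 0.02      ]]
flap [[ 0.53778611  0.24539011  0.1       ]
 [ 0.52997644 -0.01641594  0.1       ]]
oldtop (array([495.98371887, 355.74873734]), (58.082183837890625, 81.00025177001953))
(array([264.56168938, 254.76384163]), (18.24222755432129, 31.625614166259766))
[[0.68562727 0.03664403 0.125     ]] [[0.6755178  0.03316619 0.125     ]]
[[0.68289296 0.04013651 0.13      ]] [[0.67480287 0.03847344 0.13      ]]
[[0.68015864 0.04362899 0.135     ]] [[0.67408795 0.0437807  0.135     ]]
tri (array([0.67367449, 0.05178245, 0.14439281]), np.float64(0.003123071572496219)) lf tri (array([0.59128109, 0.1775562 , 0.02045102]), np.float64(0.0016672173289167909))
rear mark right visible edge; base? [[0.69280544 0.0551047  0.02      ]]
divider [[0.55270165 0.11625682 0.028     ]
 [0.73658262 0.110554   0.028     ]]
[0.54996289 0.20992518 0.37307739]
```

Request:
{"method": "play_rows", "body": {"steps": [[[0.03, -0.001, 0, 0], [0.03, -0.001, 0, 0], [0.03, -0.001, 0, 0], [0.03, -0.001, 0, 0], [0.026, -0.001, 0, 0]]]}}

```text
time: 1.33
ee_pos: [0.5452, 0.2764, 0.2314]
tcp_rot: [180.0, -0.0, 89.9]
wrist_force: [1.5, -0.4, 0.5]
opening: 0.0
grasp_force: 0.0
```

Request:
{"method": "play_rows", "body": {"steps": [[[0, 0, 0.02, 0], [0, 0, 0.025, 0], [0, 0, 0.025, 0], [0, 0, 0.02, 0], [0, 0, 0, 0]]]}}

```text
time: 1.75
ee_pos: [0.5437, 0.274, 0.1367]
tcp_rot: [-179.7, 0.2, 89.9]
wrist_force: [-0.3, -1.0, -1.1]
opening: 0.0
grasp_force: 0.0
```

```bash
python3 - <<'E'
from h import *
c=snap("scene","pics/sc2.png");s=snap("side");print(bot.get_obs()["ee_pos"])
o=np.hstack([cv2.resize(s["img"][290:410,260:380],(400,400)),cv2.resize(c["img"][160:280,370:490],(400,400))]);cv2.imwrite("pics/press.png",o)
E
```

```text
[0.54505202 0.27490975 0.141484  ]
```

View pics/press.png

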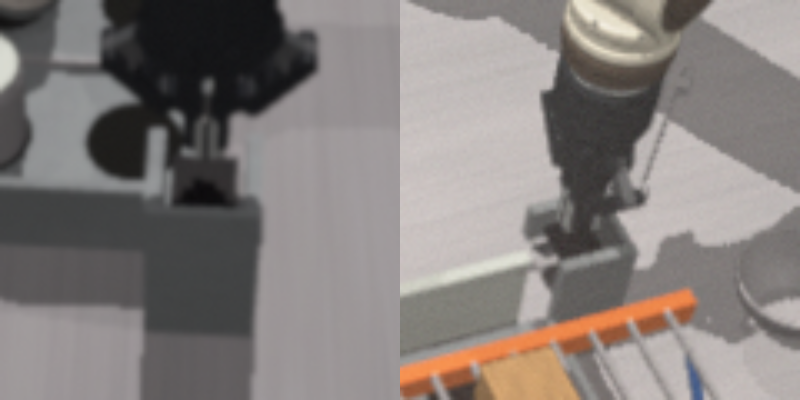

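Tool is centred over the pad between the cheeks (left crop (205,165)). Pressing.

Request:
{"method": "play_rows", "body": {"steps": [[[0.003, 0, 0.012, 0], [0, 0, 0.012, 0], [0, 0, 0.01, 0], [0, 0, 0.004, 0], [0, 0, 0, 0]]]}}

```text
time: 2.27
ee_pos: [0.545, 0.279, 0.1024]
tcp_rot: [-180.0, 0.0, 90.0]
wrist_force: [1.2, 1.0, 4.1]
opening: -0.0001
grasp_force: 1.8
```

Request:
{"method": "play_rows", "body": {"steps": [[[0, 0, 0, 0], [0, 0, 0, 0], [0, 0, 0, 0], [0, 0, 0, 0], [0, 0, 0, 0]]]}}

```text
time: 2.68
ee_pos: [0.5451, 0.279, 0.1036]
tcp_rot: [180.0, -0.0, 90.0]
wrist_force: [1.3, -0.8, 4.3]
opening: 0.0002
grasp_force: 1.8
```

Request:
{"method": "play_rows", "body": {"steps": [[[0, 0, -0.03, 0], [0, 0, -0.04, 0], [0, 0, -0.04, 0], [0, 0, -0.04, 0], [0, 0, -0.04, 0]]]}}

```text
time: 3.1
ee_pos: [0.5443, 0.2787, 0.2948]
tcp_rot: [-179.9, 0.0, 90.0]
wrist_force: [1.2, 0.6, 0.8]
opening: -0.0003
grasp_force: 0.0
```

Request:
{"method": "play_rows", "body": {"steps": [[[-0.03, 0, 0, 0], [-0.04, 0, 0, 0], [-0.04, 0, 0, 0], [-0.04, 0, 0, 0], [-0.04, 0, 0, 0]]], "gripper": 0.0854}}

```text
time: 3.52
ee_pos: [0.5444, 0.0875, 0.2928]
tcp_rot: [-179.9, 0.0, 90.0]
wrist_force: [0.9, 0.1, 0.6]
opening: 0.0605
grasp_force: 0.0
```

Request:
{"method": "play_rows", "body": {"steps": [[[-0.04, 0, 0, 0], [-0.04, 0, 0, 0], [-0.04, 0, 0, 0], [-0.04, 0, 0, 0], [-0.04, 0, 0, 0]]]}}

```text
time: 3.93
ee_pos: [0.5444, -0.1128, 0.293]
tcp_rot: [-180.0, -0.0, 90.0]
wrist_force: [0.1, -0.5, 0.7]
opening: 0.0852
grasp_force: 0.0
```

```bash
python3 - <<'E'
from h import *
s=snap("side","pics/side3.png");c=snap("scene","pics/sc3.png");o=bot.get_obs();print(o["ee_pos"],o["tcp_rot"],o["q"])
a=np.hstack([cv2.resize(s["img"][150:400,170:420],(400,400)),cv2.resize(c["img"][210:410,100:300],(400,400))]);cv2.imwrite("pics/s3.png",a)
E
```

```text
[ 0.54434381 -0.1157988   0.2923577 ] [-1.79904959e+02  3.66383261e-02  8.96926950e+01] [-1.19813389e+01  7.92192676e+00  2.01960676e+01  1.02359802e+02
 -5.51112443e-02  7.83260377e+01]
```

View pics/s3.png

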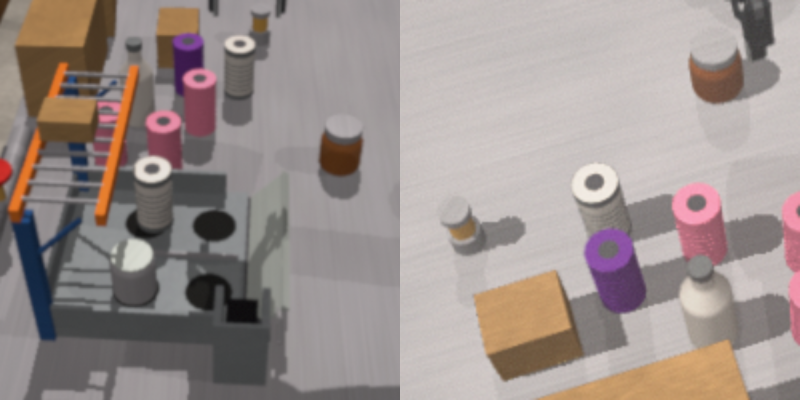

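The flap leans open (left crop (268,225)); the new canister's top is at side (319.4,177.5) and scene (198.5,301). Rows can't pitch the tool directly, so I test in free air what happens at the reach limit.

Request:
{"method": "play_rows", "body": {"steps": [[[0, 0.04, 0, 0], [0, 0.04, 0, 0], [0, 0.04, 0, 0], [0, 0.04, 0, 0], [0, 0.04, 0, 0]]]}}

```text
time: 4.45
ee_pos: [0.7148, -0.1108, 0.2941]
tcp_rot: [-179.9, -0.0, 90.0]
wrist_force: [1.2, 0.5, 0.8]
opening: 0.0854
grasp_force: 0.0
```

```bash
python3 - <<'E'
from h import *
s=snap("side");c=snap("scene")
print('new',tri(s,(319.4,177.5),c,(198.5,301)),plane(c,[(198.5,301)],.11),plane(s,[(319.4,177.5)],.11))
o=bot.get_obs();print(o["ee_pos"],o["tcp_rot"],o["q"])
E
```

```text
new (array([ 0.55243337, -0.31768187,  0.10938624]), np.float64(0.0036991152486750807)) [[ 0.55493516 -0.31698351  0.11      ]] [[ 0.55100806 -0.31887792  0.11      ]]
[ 0.71668785 -0.11099912  0.28992958] [-1.79647056e+02 -7.40758743e-02  9.00558017e+01] [-8.81128429e+00  3.85586179e+01  6.09143163e+01  1.12715842e+02
  1.87857445e-02  8.11326268e+01]
```

Request:
{"method": "play_rows", "body": {"steps": [[[0, 0.04, 0, 0], [0, 0.04, 0, 0], [0, 0.04, 0, 0], [0, 0, 0, 0], [0, 0, 0, 0]]]}}

```text
time: 4.97
ee_pos: [0.7802, -0.1046, 0.2632]
tcp_rot: [177.0, 0.4, 90.0]
wrist_force: [0.3, -0.2, 0.5]
opening: 0.0855
grasp_force: 0.0
```

```bash
python3 - <<'E'
from h import *
o=bot.get_obs();print(o["ee_pos"],o["tcp_rot"],o["q"])
E
```

```text
[ 0.78024657 -0.10459431  0.26324847] [177.04087937   0.41074415  90.02836177] [-7.63068595e+00  4.65982965e+01  7.05130645e+01  1.10927327e+02
 -1.23235944e-02  8.23300218e+01]
```

Request:
{"method": "play_rows", "body": {"steps": [[[0, 0.04, -0.02, 0], [0, 0.04, -0.02, 0], [0, 0.04, -0.02, 0], [0, 0.04, -0.02, 0], [0, 0.04, -0.02, 0]]]}}

```text
time: 5.38
ee_pos: [0.8353, -0.0897, 0.2935]
tcp_rot: [167.9, 1.5, 89.8]
wrist_force: [0.5, -0.3, 0.2]
opening: 0.0852
grasp_force: 0.0
```

Request:
{"method": "play_rows", "body": {"steps": [[[0, -0.04, 0, 0], [0, -0.04, 0, 0], [0, -0.04, 0, 0], [0, 0, 0, 0], [0, 0, 0, 0]]]}}

```text
time: 5.8
ee_pos: [0.7756, -0.0907, 0.284]
tcp_rot: [168.1, 1.5, 89.8]
wrist_force: [0.8, -0.7, 0.5]
opening: 0.0853
grasp_force: 0.0
```

```bash
python3 - <<'E'
from h import *
o=bot.get_obs();print(o["ee_pos"],o["tcp_rot"],o["q"])
E
```

```text
[ 0.77559037 -0.09066295  0.28395883] [168.13666032   1.45628918  89.83528078] [-6.63500689e+00  2.88305708e+01  4.46224102e+01  9.38410457e+01
 -8.86298847e-02  8.33691209e+01]
```

Request:
{"method": "play_rows", "body": {"steps": [[[-0.03, 0.03, -0.02, 0], [-0.03, 0.04, -0.02, 0], [0, 0.04, -0.02, 0], [0, 0.04, -0.02, 0], [0, 0.04, -0.02, 0]]]}}

```text
time: 6.22
ee_pos: [0.8418, -0.1071, 0.3335]
tcp_rot: [163.5, 2.1, 89.7]
wrist_force: [0.5, 0.3, 0.9]
opening: 0.0853
grasp_force: 0.0
```

Request:
{"method": "play_rows", "body": {"steps": [[[0, 0.04, -0.02, 0], [0, 0.04, -0.02, 0], [0, 0.04, -0.02, 0], [0, 0.04, -0.02, 0], [0, 0.04, -0.02, 0]]]}}

```text
time: 6.63
ee_pos: [0.8766, -0.0892, 0.4002]
tcp_rot: [153.9, 3.1, 89.3]
wrist_force: [-0.4, -0.4, -0.8]
opening: 0.0851
grasp_force: 0.0
```

Request:
{"method": "play_rows", "body": {"steps": [[[0, 0.04, -0.02, 0], [0, 0.04, -0.02, 0], [0, -0.03, 0, 0], [0, -0.04, 0, 0], [0, -0.04, 0, 0]]]}}

```text
time: 7.05
ee_pos: [0.8393, -0.0844, 0.4058]
tcp_rot: [150.1, 3.4, 89.2]
wrist_force: [0.5, 0.6, 0.9]
opening: 0.0854
grasp_force: 0.0
```

```bash
cat >> h.py <<'E'
TH=np.radians(-1.75); RB=np.array([[np.cos(TH),-np.sin(TH),0],[np.sin(TH),np.cos(TH),0],[0,0,1]]); O=np.array([.540,.1141,0])
def bay(*p): return O+RB@np.array(p)
def st():
    o=bot.get_obs(); return o["ee_pos"],R.from_euler('xyz',o["tcp_rot"],degrees=True).as_matrix(),o
def go(hold=None,tcp=None):
    p,r,o=st(); t=np.array(tcp) if tcp is not None else np.array(hold)+r[:,2]*bot.hold_point_z
    d=r.T@(t-p); print('tcp',p.round(4),'rot',o["tcp_rot"].round(1),'tool shift',d.round(4),'world',(t-p).round(4)); return d
E
python3 - <<'E'
from h import *
p,r,o=st();print(p,o["tcp_rot"],o["q"]);print(r.round(3))
z=r[:,2];print('lean',np.degrees(np.arccos(-z[2])),'az',np.degrees(np.arctan2(z[1],z[0])))
# yaw so tool y horizontal & = +-bay y-ish
h=np.cross(z,[0,0,1]);h/=np.linalg.norm(h)
for s in(1,-1):
    v=r.T@(s*h); print('yaw rad',np.arctan2(-v[0],v[1]),s*h)
E
```

```text
[ 0.83930854 -0.08437367  0.40576181] [150.14572847   3.37230007  89.16217259] [-5.54745834 22.72779454 44.99232098 82.24277932 -0.57143342 84.23788526]
[[ 0.015  0.868  0.497]
 [ 0.998  0.017 -0.058]
 [-0.059  0.497 -0.866]]
lean 30.026677981123342 az -6.6894610241224255
yaw rad 1.6886214955056962 [-0.11648805 -0.99319209  0.        ]
yaw rad -1.4529711580840972 [ 0.11648805  0.99319209 -0.        ]
```

Lean of 30° achieved and it persists. Now the turn so the fingers close across the lane (camera on the robot side).

Request:
{"method": "play_rows", "body": {"steps": [[[0, 0, 0, -0.121], [0, 0, 0, -0.121], [0, 0, 0, -0.121], [0, 0, 0, -0.121], [0, 0, 0, -0.121]]]}}

```text
time: 7.47
ee_pos: [0.839, -0.0846, 0.4067]
tcp_rot: [156.7, 19.4, 121.0]
wrist_force: [0.1, -0.5, 0.3]
opening: 0.085
grasp_force: 0.0
```

Request:
{"method": "play_rows", "body": {"steps": [[[0, 0, 0, -0.121], [0, 0, 0, -0.121], [0, 0, 0, -0.121], [0, 0, 0, -0.121], [0, 0, 0, -0.121]]]}}

```text
time: 7.88
ee_pos: [0.8392, -0.0846, 0.4065]
tcp_rot: [172.3, 29.1, 157.7]
wrist_force: [-0.9, -0.6, 0.5]
opening: 0.0853
grasp_force: 0.0
```

Request:
{"method": "play_rows", "body": {"steps": [[[0, 0, 0, -0.121], [0, 0, 0, -0.121], [0, 0, 0, 0], [0, 0, 0, 0], [0, 0, 0, 0]]]}}

```text
time: 8.3
ee_pos: [0.8387, -0.0846, 0.4037]
tcp_rot: [179.8, 29.7, 173.0]
wrist_force: [0.2, -0.2, -0.1]
opening: 0.0852
grasp_force: 0.0
```

```bash
python3 - <<'E'
from h import *
p,r,o=st();print(r.round(3),o["q"].round(1))
s=snap("side","pics/side5.png");c=snap("scene","pics/scene5.png")
# old top: white cap contour, both views; also base from side
w0=cv2.imread("pics/wrist0.png")
for th in(110,130,150):
    print(th,ell(s,(250,245,282,268),lambda i:i.min(2)>th),ell(c,(335,275,380,315),lambda i:i.min(2)>th))
tip=np.array([.68,.04,.093]); go(hold=tip-r[:,2]*.15); go(hold=tip)
E
```

```text
[[-0.862  0.121  0.492]
 [ 0.106  0.993 -0.058]
 [-0.496  0.002 -0.868]] [-5.6 22.9 45.1 82.5 -0.6  1.3]
110 (array([264.68308449, 254.78956127]), (18.15237808227539, 32.32924270629883)) (array([360.16415787, 294.73991203]), (40.87651062011719, 44.80038070678711))
130 (array([263.46216393, 254.28523445]), (18.175931930541992, 25.469209671020508)) (array([359.20510864, 293.88034248]), (35.75044250488281, 45.324249267578125))
150 (array([264.43152237, 255.06109428]), (16.561403274536133, 22.695932388305664)) (array([357.87111282, 293.35427666]), (29.052780151367188, 44.3574333190918))
tcp [ 0.8385 -0.0846  0.4025] rot [179.9  29.6 173.1] tool shift [0.3031 0.1042 0.0527] world [-0.2232  0.1322 -0.1954]
tcp [ 0.8385 -0.0846  0.4025] rot [179.9  29.6 173.1] tool shift [0.3028 0.1042 0.2027] world [-0.1493  0.1235 -0.3257]
```

Request:
{"method": "play_rows", "body": {"steps": [[[0.03, 0, -0.03, 0], [0.04, 0, -0.02, 0], [0.04, 0, -0.02, 0], [0.04, 0, -0.02, 0], [0.04, 0, -0.01, 0]]]}}

```text
time: 8.82
ee_pos: [0.6333, -0.0604, 0.3969]
tcp_rot: [179.9, 29.7, 173.1]
wrist_force: [0.5, -0.0, 2.1]
opening: 0.0854
grasp_force: 0.0
```

Request:
{"method": "play_rows", "body": {"steps": [[[0.03, 0.01, 0, 0], [0.03, 0.025, 0, 0], [0.03, 0.025, 0, 0], [0.02, 0.025, 0, 0], [0, 0.018, 0, 0]]]}}

```text
time: 9.23
ee_pos: [0.5491, 0.0544, 0.3401]
tcp_rot: [179.9, 29.5, 173.1]
wrist_force: [0.6, -1.2, 0.4]
opening: 0.0855
grasp_force: 0.0
```

Request:
{"method": "play_rows", "body": {"steps": [[[0, 0, 0.03, 0], [0, 0, 0.03, 0], [0, 0, 0.02, 0], [0, 0, 0, 0], [0, 0, 0, 0]]]}}

```text
time: 9.65
ee_pos: [0.5908, 0.0483, 0.2708]
tcp_rot: [180.0, 29.4, 173.2]
wrist_force: [-0.1, 1.7, 0.5]
opening: 0.0852
grasp_force: 0.0
```

```bash
python3 - <<'E'
from h import *
p,r,o=st()
w=snap("wrist","pics/w6.png");print(w["xyz"],w["attitude"])
tip=np.array([.68,.04,.093]); go(hold=tip-r[:,2]*.15); go(hold=tip)
print(proj(w,[.68,.04,.13]))
E
```

```text
[0.45439688 0.06450804 0.35627787] [1.32806367e+02 2.29664788e-03 8.31134246e+01]
tcp [0.5911 0.0484 0.2725] rot [179.9  29.6 173.2] tool shift [0.0106 0.0022 0.0689] world [ 0.0248 -0.0007 -0.0651]
tcp [0.5911 0.0484 0.2725] rot [179.9  29.6 173.2] tool shift [0.011  0.0021 0.2189] world [ 0.098  -0.0094 -0.1958]
[[322.78810207 224.57660561]]
```

View pics/w6.png

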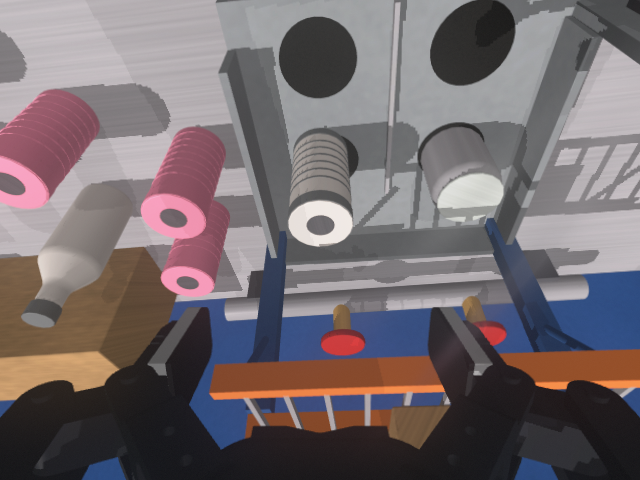

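The wrist view shows the old canister's top at (320,222), within 3 px of my prediction (323,225); the pads straddle it. Going in.

Request:
{"method": "play_rows", "body": {"steps": [[[0.011, 0.003, 0.02, 0], [0, 0, 0.03, 0], [0, 0, 0.03, 0], [0, 0, 0.03, 0], [0, 0, 0.02, 0]]]}}

```text
time: 10.12
ee_pos: [0.6464, 0.0449, 0.1527]
tcp_rot: [179.9, 29.6, 173.2]
wrist_force: [-0.7, -0.3, -0.5]
opening: 0.0853
grasp_force: 0.0
```

Request:
{"method": "play_rows", "body": {"steps": [[[0, 0, 0.02, 0], [0, 0, 0.02, 0], [0, 0, 0.02, 0], [0, 0, 0.015, 0], [0, 0, 0, 0]]]}}

```text
time: 10.53
ee_pos: [0.6825, 0.0405, 0.0862]
tcp_rot: [180.0, 29.4, 173.2]
wrist_force: [-1.2, -0.3, -0.0]
opening: 0.0855
grasp_force: 0.0
```

```bash
python3 - <<'E'
from h import *
s=snap("side","pics/side7.png"); w=snap("wrist")
go(hold=np.array([.68,.04,.093])); print(bot.get_obs()["wrist_force"])
a=np.hstack([cv2.resize(s["img"][200:350,200:350],(400,400)),cv2.resize(w["img"],(400,300),None)[:0].reshape(0,400,3) if 0 else cv2.resize(w["img"],(400,400))]);cv2.imwrite("pics/g7.png",a)
E
```

```text
tcp [0.6828 0.0407 0.0891] rot [180.   29.6 173.2] tool shift [ 0.0004 -0.001   0.014 ] world [ 0.0064 -0.0018 -0.0124]
[0.56458804 0.35264946 0.35003576]
```

View pics/g7.png

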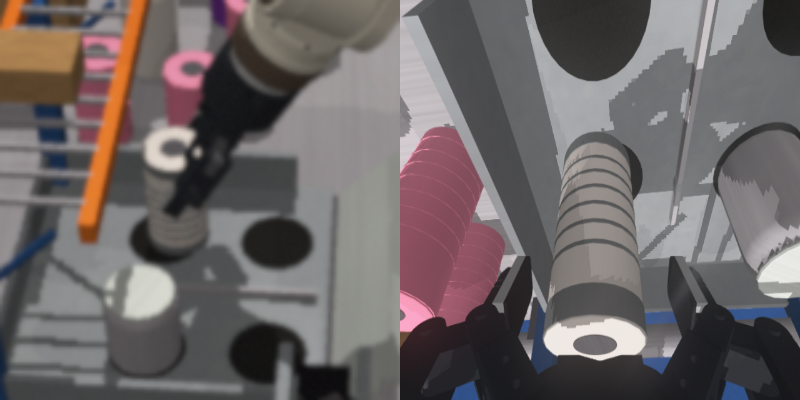

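The canister stands midway between the open pads (right crop, (597,335)), upright. Advance 8 mm and grip.

Request:
{"method": "play_rows", "body": {"steps": [[[0, -0.001, 0.004, 0], [0, 0, 0.004, 0], [0, 0, 0, 0], [0, 0, 0, 0], [0, 0, 0, 0]]]}}

```text
time: 11.05
ee_pos: [0.6862, 0.0393, 0.081]
tcp_rot: [180.0, 29.6, 173.2]
wrist_force: [0.4, -0.5, -0.3]
opening: 0.0852
grasp_force: 0.0
```

Request:
{"method": "play_rows", "body": {"steps": [[[0, 0, 0, 0], [0, 0, 0, 0], [0, 0, 0, 0], [0, 0, 0, 0], [0, 0, 0, 0]]], "gripper": 0.045, "squeeze": 30}}

```text
time: 11.47
ee_pos: [0.6863, 0.0391, 0.0809]
tcp_rot: [180.0, 29.6, 173.2]
wrist_force: [-1.4, -2.1, 2.5]
opening: 0.0551
grasp_force: 32.5
```

Request:
{"method": "play_rows", "body": {"steps": [[[0, 0, 0, 0], [0, 0, 0, 0], [0, 0, 0, 0], [0, 0, 0, 0], [0, 0, 0, 0]]]}}

```text
time: 11.88
ee_pos: [0.6864, 0.0391, 0.0808]
tcp_rot: [180.0, 29.6, 173.2]
wrist_force: [-2.0, -2.2, 5.0]
opening: 0.0551
grasp_force: 32.7
```

```bash
python3 - <<'E'
from h import *
p,r,o=st(); h=p-r[:,2]*bot.hold_point_z; print('hold bay',RB.T@(h-O),'lean',np.degrees(np.arccos(-r[2,2])))
t=bay(.05,-.065,0); d=t-bay(.142,-.07,0); print(t)
old=np.array([.68,.04,0]); print('old->front via est', r.T@(np.r_[(t-old)[:2],0]), 'via tool y centre', r.T@(np.r_[(t-h)[:2],0]))
E
```

```text
hold bay [ 0.13940837 -0.06972576  0.09710888] lean 29.560241403687417
[0.58799168 0.04760339 0.        ]
old->front via est [ 0.08025364 -0.00329709 -0.04551731] via tool y centre [ 0.07783188 -0.00311703 -0.04414375]
```

Request:
{"method": "play_rows", "body": {"steps": [[[-0.0015, 0, -0.0026, 0], [0.007, 0, -0.004, 0], [0.009, -0.0005, -0.005, 0], [0.009, -0.0005, -0.005, 0], [0.009, -0.0005, -0.005, 0]]]}}

```text
time: 12.3
ee_pos: [0.6454, 0.0425, 0.0821]
tcp_rot: [180.0, 29.4, 173.3]
wrist_force: [0.1, 0.1, -4.0]
opening: 0.0553
grasp_force: 32.5
```

Request:
{"method": "play_rows", "body": {"steps": [[[0.01, -0.0005, -0.006, 0], [0.01, -0.0005, -0.006, 0], [0.01, -0.0005, -0.006, 0], [0.01, -0.0003, -0.005, 0], [0.0062, 0, -0.0035, 0]]]}}

```text
time: 12.72
ee_pos: [0.592, 0.047, 0.0825]
tcp_rot: [180.0, 29.4, 173.3]
wrist_force: [0.3, -0.1, -2.6]
opening: 0.0551
grasp_force: 32.6
```

```bash
python3 - <<'E'
from h import *
s=snap("side","pics/side8.png");c=snap("scene","pics/scene8.png")
p,r,o=st(); h=p-r[:,2]*bot.hold_point_z; print('hold bay',RB.T@(h-O),o["wrist_force"],o["opening"])
for n,cc in(("side",s),("scene",c)): print(n,'target top/base px',proj(cc,[bay(.05,-.065,.13),bay(.05,-.065,.02)]))
E
```

```text
hold bay [ 0.04561764 -0.06460078  0.09938043] [ 0.25140855 -0.74309032 -3.70204835] 0.055710248309565474
side target top/base px [[302.41795971 258.87815916]
 [302.48407972 290.91384353]]
scene target top/base px [[346.47651421 264.8449748 ]
 [344.38109728 289.70417562]]
```

Request:
{"method": "play_rows", "body": {"steps": [[[0, 0, 0.0015, 0], [0, 0, 0.0015, 0], [0, 0, 0, 0], [0, 0, 0, 0], [0, 0, 0, 0]]]}}

```text
time: 13.23
ee_pos: [0.596, 0.0466, 0.0809]
tcp_rot: [180.0, 29.5, 173.2]
wrist_force: [0.4, -0.8, -2.7]
opening: 0.0553
grasp_force: 32.4
```

```bash
python3 - <<'E'
from h import *
s=snap("side","pics/side8.png");c=snap("scene","pics/scene8.png")
p,r,o=st(); h=p-r[:,2]*bot.hold_point_z; print('hold bay',RB.T@(h-O),o["wrist_force"])
b=s["img"][268:312,280:330]; print(b.min(2)[10:44:2,::2])
E
```

```text
hold bay [ 0.04875231 -0.06495426  0.09715465] [-0.23948793 -0.28407247 -2.84539169]
[[104 103 103  96  81  81  85  93  87  72  32  23  22  31  38  28  26  75
  133 142 142 143 124 112 143]
 [137 136 137 135 131 125  92  90  84  41  22  23  36  75  87  65  63 111
  144 146 148 146 118 114 142]
 [136 137 138 137 139 133  93  93  87  70  47  36  66  89  88  87  86 118
  150 150 150 147 119 118 143]
 [137 136 137 138 139 133  97  90  95  98  96  88  94  93  90  85  86 106
  148 151 150 143 115 118 144]
 [135 136 138 138 139 135  97  93  97  91  91  90  89  87  88  89  85  69
  121 151 150 141 111 124 144]
 [137 137 138 140 139 118  84  92  94  96  95  94  94  92  87  88  85  68
   76 144 150 143 110 126 144]
 [137 137 138 139 137  96  76  92  98  98  94  93  93  94  91  88  86  53
   60 142 150 142 106 125 143]
 [135 135 138 138 136  98  58  94 100  92  92  90  89  89  90  91  70  39
   60 142 150 142 105 129 144]
 [136 137 139 139 139 116  39  63  86  96  98  97  95  95  86  69  45  33
   87 147 150 141 105 135 145]
 [140 138 139 140 139 121  56  39  54  64  69  72  71  63  55  44  25  41
   86 132 148 140 101 135 144]
 [144 143 144 144 145 128  79  61  39  38  47  49  47  42  32  30  49  76
   83  90 110 134 102 135 144]
 [146 146 145 145 145 126  82  80  75  60  49  42  42  44  57  69  80  83
   83  83  82  97  94 133 143]
 [145 146 145 146 146 103  81  82  83  83  82  80  80  80  82  83  83  83
   83  83  81  70  63 107 139]
 [146 146 146 147 147  97  81  82  83  83  84  83  84  84  84  84  82  83
   82  83  82  73  61 115 141]
 [154 155 155 155 153 101  83  85  84  84  84  83  84  85  84  84  83  83
   83  84  81  71  69 132 142]
 [132 133 144 146 145 103  89  89  89  90  90  89  89  89  90  89  89  89
   89  87  81  69  77 136 142]
 [ 84  82  82  84  84  83  83  83  83  83  83  83  83  84  84  84  84  83
   85  86  82  70  88 139 140]]
```

Request:
{"method": "play_rows", "body": {"steps": [[[0.0007, 0, 0.0013, 0], [0, 0, 0, 0], [0, 0, 0, 0], [0, 0, 0, 0], [0, 0, 0, 0]]]}}

```text
time: 13.75
ee_pos: [0.5965, 0.0465, 0.0808]
tcp_rot: [180.0, 29.7, 173.2]
wrist_force: [-2.4, -0.4, 5.4]
opening: 0.055
grasp_force: 32.7
```

Request:
{"method": "play_rows", "body": {"steps": [[[0, 0, 0, 0], [0, 0, 0, 0], [0, 0, 0, 0], [0, 0, 0, 0], [0, 0, 0, 0]]], "gripper": 0.0854}}

```text
time: 14.17
ee_pos: [0.5957, 0.0466, 0.0793]
tcp_rot: [180.0, 29.5, 173.2]
wrist_force: [0.3, -0.8, -0.1]
opening: 0.0856
grasp_force: 0.0
```

Request:
{"method": "play_rows", "body": {"steps": [[[0, 0, -0.01, 0], [0, 0, -0.025, 0], [0, 0, -0.035, 0], [0, 0, -0.035, 0], [0, 0, -0.035, 0]]]}}

```text
time: 14.58
ee_pos: [0.5258, 0.0547, 0.203]
tcp_rot: [180.0, 29.5, 173.2]
wrist_force: [1.2, 0.1, -0.2]
opening: 0.0853
grasp_force: 0.0
```

```bash
python3 - <<'E'
from h import *
p,r,o=st()
w=snap("wrist","pics/w9.png"); s=snap("side","pics/side9.png"); c=snap("scene","pics/scene9.png")
f=lambda i:(i.min(2)>70)&(i.max(2)-i.min(2)<40)
# base: side cylinder columns at row 288; cap
for n,cc in(("side",s),("scene",c),("wrist",w)): print(n,proj(cc,[bay(.05,-.065,.13)]).round(1),proj(cc,[bay(.05+dx,-.065+dy,.13) for dx,dy in((.028,0),(-.028,0),(0,.028),(0,-.028))]).round(0).tolist())
print(ell(s,(286,243,320,269),lambda i:i.min(2)>120),ell(c,(325,245,370,282),lambda i:i.min(2)>130))
u,v=proj(w,[bay(.05,-.065,.13)])[0].astype(int); print(ell(w,(u-90,v-70,u+90,v+70),lambda i:i.min(2)>150))
new=np.array([.553,-.318,.083]); go(hold=new-r[:,2]*.16)
print('neighbours',plane(c,[(249,309),(207,334),(131,315)],.11))
E
```

```text
side [[302.4 258.9]] [[291.0, 258.0], [314.0, 259.0], [302.0, 267.0], [303.0, 251.0]]
scene [[346.5 264.8]] [[350.0, 274.0], [343.0, 256.0], [357.0, 262.0], [336.0, 268.0]]
wrist [[320.6 267.1]] [[324.0, 291.0], [317.0, 239.0], [362.0, 265.0], [280.0, 269.0]]
(array([311.66631317, 255.32261181]), (25.881072998046875, 52.42001724243164)) (array([338.55256939, 261.16678238]), (37.90040588378906, 79.29934692382812))
(array([322.49649811, 271.07019043]), (55.282630920410156, 91.66268157958984))
tcp [0.5275 0.0551 0.2058] rot [179.9  29.9 173.2] tool shift [ 0.     -0.3675 -0.0011] world [-4.36e-02 -3.65e-01  2.00e-04]
neighbours [[ 0.61658098 -0.20912497  0.11      ]
 [ 0.64886361 -0.31834589  0.11      ]
 [ 0.53986735 -0.47884557  0.11      ]]
```

Request:
{"method": "play_rows", "body": {"steps": [[[0, -0.03, 0, 0], [0, -0.04, 0, 0], [0, -0.04, 0, 0], [0, -0.04, 0, 0], [0, -0.04, 0, 0]]]}}

```text
time: 15.15
ee_pos: [0.504, -0.1354, 0.2006]
tcp_rot: [180.0, 29.5, 173.3]
wrist_force: [1.5, 0.6, 0.2]
opening: 0.0855
grasp_force: 0.0
```

Request:
{"method": "play_rows", "body": {"steps": [[[0, -0.04, 0, 0], [0, -0.04, 0, 0], [0, -0.04, 0, 0], [0, -0.04, 0, 0], [0, -0.0175, 0, 0]]]}}

```text
time: 15.57
ee_pos: [0.4826, -0.3141, 0.1998]
tcp_rot: [180.0, 29.4, 173.1]
wrist_force: [0.4, 0.4, 0.1]
opening: 0.0854
grasp_force: 0.0
```

```bash
python3 - <<'E'
from h import *
p,r,o=st()
w=snap("wrist","pics/w10.png")
print(proj(w,[(.553,-.318,.11),(.553,-.318,0),(.581,-.318,.11),(.525,-.318,.11)]).round(1))
for t in(130,150,170):print(ell(w,(240,200,400,330),lambda i:i.min(2)>t))
# old/mark from last wrist pic & this: white column extents
g=w["img"].min(2); print([(row,g[row,250:400:6].tolist()) for row in range(180,330,12)])
go(hold=np.array([.553,-.318,.083]))
E
```

```text
[[326.5 255.7]
 [325.  164.6]
 [330.4 278.8]
 [322.  229. ]]
(array([350.40771484, 271.35169983]), (79.09789276123047, 139.39212036132812))
(array([320.64361572, 253.64884567]), (48.77064514160156, 76.07962036132812))
(array([320.39788055, 253.70549774]), (48.278568267822266, 73.83575439453125))
[(180, [148, 149, 149, 148, 147, 145, 146, 124, 126, 106, 77, 90, 88, 75, 85, 103, 85, 89, 99, 99, 99, 99, 98, 97, 98]), (192, [148, 148, 147, 148, 150, 153, 152, 120, 123, 99, 114, 109, 107, 107, 104, 72, 98, 84, 151, 148, 146, 145, 146, 147, 150]), (204, [146, 147, 149, 150, 149, 150, 136, 122, 97, 119, 114, 111, 108, 107, 106, 102, 85, 83, 152, 153, 151, 150, 150, 150, 151]), (216, [151, 152, 151, 149, 148, 150, 125, 127, 124, 114, 110, 84, 71, 89, 105, 103, 100, 93, 99, 99, 100, 100, 100, 99, 99]), (228, [154, 154, 155, 153, 152, 150, 127, 79, 78, 74, 76, 91, 99, 84, 68, 68, 66, 66, 98, 101, 101, 102, 100, 101, 102]), (240, [61, 61, 61, 74, 102, 103, 84, 193, 192, 193, 191, 191, 191, 192, 192, 192, 192, 147, 77, 104, 102, 101, 101, 100, 95]), (252, [60, 59, 60, 51, 93, 93, 192, 192, 191, 
[... 217 characters left out ...]
49, 50, 52, 57, 97, 110, 132, 111, 179, 179, 180, 180, 176, 46, 46, 47, 148, 141, 139, 138, 132, 120, 116]), (288, [51, 52, 46, 47, 50, 101, 146, 140, 123, 48, 47, 46, 44, 44, 43, 44, 45, 45, 140, 139, 139, 140, 134, 121, 117]), (300, [84, 82, 54, 49, 49, 138, 140, 140, 103, 47, 45, 44, 44, 42, 42, 43, 44, 46, 136, 137, 139, 140, 138, 121, 118]), (312, [85, 87, 88, 46, 46, 141, 141, 142, 65, 52, 58, 58, 58, 59, 59, 61, 61, 55, 92, 138, 138, 139, 143, 120, 119]), (324, [87, 86, 85, 82, 46, 57, 54, 52, 57, 56, 56, 76, 77, 78, 77, 72, 59, 61, 67, 60, 58, 57, 57, 107, 121])]
tcp [ 0.4826 -0.3151  0.1994] rot [180.   29.4 173. ] tool shift [-0.004   0.0056  0.1546] world [ 0.0795 -0.004  -0.1327]
```

New's top is at wrist (320.5,253.7), so it stands at about (0.551,-0.3225); moving in and gripping.

Request:
{"method": "play_rows", "body": {"steps": [[[-0.003, 0.001, 0.02, 0], [0, 0, 0.03, 0], [0, 0, 0.03, 0], [0, 0, 0.02, 0], [0, 0, 0.01, 0]]]}}

```text
time: 16.03
ee_pos: [0.5399, -0.3148, 0.1023]
tcp_rot: [179.8, 29.2, 173.2]
wrist_force: [0.3, 0.1, 0.3]
opening: 0.0856
grasp_force: 0.0
```

Request:
{"method": "play_rows", "body": {"steps": [[[0, 0, 0.012, 0], [0, 0, 0.012, 0], [0, 0, 0.012, 0], [0, 0, 0.008, 0], [0, 0, 0, 0]]]}}

```text
time: 16.45
ee_pos: [0.562, -0.318, 0.0668]
tcp_rot: [179.9, 29.4, 173.2]
wrist_force: [-0.1, 0.6, -0.5]
opening: 0.0852
grasp_force: 0.0
```

```bash
python3 - <<'E'
from h import *
w=snap("wrist","pics/w11.png");go(hold=np.array([.551,-.3225,.083])); print(bot.get_obs()["wrist_force"])
for t in(150,170):print(ell(w,(240,200,400,400),lambda i:i.min(2)>t))
print(proj(w,[(.551,-.3225,.11)]))
E
```

```text
tcp [ 0.562  -0.3182  0.0678] rot [179.9  29.5 173.2] tool shift [ 0.0016 -0.0055  0.0004] world [-0.0018 -0.0053 -0.0011]
[1.53086347 0.52965995 0.36769606]
(array([311.7833252 , 398.00701904]), (20.465957641601562, 170.1905517578125))
(array([307.96989441, 399.52372742]), (23.697309494018555, 168.33370971679688))
[[302.92980708 408.86395427]]
```

Request:
{"method": "play_rows", "body": {"steps": [[[0.001, -0.004, 0, 0], [0, 0, 0, 0], [0, 0, 0, 0], [0, 0, 0, 0], [0, 0, 0, 0]]], "gripper": 0.045}}

```text
time: 16.92
ee_pos: [0.561, -0.3228, 0.0693]
tcp_rot: [-180.0, 29.6, 173.2]
wrist_force: [-1.7, -0.1, 4.6]
opening: 0.0555
grasp_force: 31.7
```

Request:
{"method": "play_rows", "body": {"steps": [[[0, 0, 0, 0], [0, 0, 0, 0], [0, 0, 0, 0], [0, 0, 0, 0], [0, 0, 0, 0]]]}}

```text
time: 17.33
ee_pos: [0.5611, -0.3228, 0.0692]
tcp_rot: [-179.9, 29.6, 173.3]
wrist_force: [-2.2, -0.0, 6.0]
opening: 0.0552
grasp_force: 31.9
```

```bash
python3 - <<'E'
from h import *
p,r,o=st(); h=p-r[:,2]*bot.hold_point_z; print('hold',h,o["wrist_force"],o["opening"])
s=snap("side","pics/side12.png")
# canister centre relative to hold along lean
print(r.round(3)); print('world up .165 in tool',r.T@[0,0,.165])
E
```

```text
hold [ 0.55190607 -0.32169616  0.08547668] [-2.20619974 -0.01154274  5.96982041] 0.0552472855555954
[[-0.863  0.118  0.49 ]
 [ 0.102  0.993 -0.059]
 [-0.494 -0.001 -0.869]]
world up .165 in tool [-8.15134046e-02 -1.30412681e-04 -1.43459220e-01]
```

Request:
{"method": "play_rows", "body": {"steps": [[[-0.01, 0, -0.018, 0], [-0.018, 0, -0.032, 0], [-0.018, 0, -0.032, 0], [-0.018, 0, -0.032, 0], [-0.0175, 0, -0.0295, 0]]]}}

```text
time: 17.8
ee_pos: [0.5603, -0.322, 0.2344]
tcp_rot: [179.9, 29.5, 173.2]
wrist_force: [1.5, 0.7, -2.7]
opening: 0.0547
grasp_force: 33.4
```

```bash
python3 - <<'E'
from h import *
print(bot.get_obs()["wrist_force"],bot.get_obs()["opening"])
go(hold=bay(.105,-.065,.25)); 
E
```

```text
[ 1.50315284  0.66380999 -2.68931781] 0.05470839747017588
tcp [ 0.5603 -0.322   0.2344] rot [179.9  29.5 173.2] tool shift [-0.0413  0.3751  0.0244] world [ 0.0918  0.3668 -0.0006]
```

Request:
{"method": "play_rows", "body": {"steps": [[[-0.002, 0.015, 0.001, 0], [-0.003, 0.025, 0.002, 0], [-0.003, 0.028, 0.002, 0], [-0.003, 0.028, 0.002, 0], [-0.003, 0.028, 0.002, 0]]]}}

```text
time: 18.22
ee_pos: [0.5916, -0.1999, 0.2311]
tcp_rot: [179.9, 29.4, 173.2]
wrist_force: [-0.6, -0.1, -3.4]
opening: 0.0553
grasp_force: 33.6
```

Request:
{"method": "play_rows", "body": {"steps": [[[-0.003, 0.028, 0.002, 0], [-0.003, 0.028, 0.002, 0], [-0.003, 0.028, 0.002, 0], [-0.003, 0.028, 0.002, 0], [-0.003, 0.028, 0.002, 0]]]}}

```text
time: 18.63
ee_pos: [0.6259, -0.0628, 0.23]
tcp_rot: [180.0, 29.4, 173.2]
wrist_force: [1.0, -0.4, -2.4]
opening: 0.0553
grasp_force: 33.6
```

Request:
{"method": "play_rows", "body": {"steps": [[[-0.003, 0.028, 0.002, 0], [-0.003, 0.028, 0.002, 0], [-0.003, 0.028, 0.001, 0], [-0.002, 0.018, 0, 0], [0, 0.009, 0, 0]]]}}

```text
time: 19.05
ee_pos: [0.6512, 0.0469, 0.2309]
tcp_rot: [180.0, 29.4, 173.4]
wrist_force: [0.3, 0.3, -2.7]
opening: 0.0551
grasp_force: 33.5
```

```bash
python3 - <<'E'
from h import *
print(bot.get_obs()["wrist_force"],bot.get_obs()["opening"])
go(hold=bay(.118,-.066,.15));go(hold=bay(.155,-.0655,.118));go(hold=bay(.154,-.0655,.1055)); 
E
```

```text
[ 0.25866955  0.25706986 -2.69556389] 0.05511024974584443
tcp [0.6512 0.0469 0.2309] rot [180.   29.4 173.4] tool shift [ 0.0354 -0.0019  0.0916] world [ 0.0138 -0.0035 -0.0972]
tcp [0.6512 0.0469 0.2309] rot [180.   29.4 173.4] tool shift [0.019  0.0018 0.1376] world [ 0.0508 -0.0041 -0.1292]
tcp [0.6512 0.0469 0.2309] rot [180.   29.4 173.4] tool shift [0.026  0.0017 0.148 ] world [ 0.0498 -0.0041 -0.1417]
```

Request:
{"method": "play_rows", "body": {"steps": [[[0.0071, 0, 0.0183, 0], [0.0071, 0, 0.0183, 0], [0.0071, 0, 0.0183, 0], [0.0071, 0, 0.0183, 0], [0.0071, 0, 0.0183, 0]]]}}

```text
time: 19.47
ee_pos: [0.6649, 0.0424, 0.1332]
tcp_rot: [-180.0, 29.4, 173.2]
wrist_force: [0.3, 0.4, -2.5]
opening: 0.0554
grasp_force: 33.7
```

Request:
{"method": "play_rows", "body": {"steps": [[[-0.0035, 0, 0.009, 0], [-0.0035, 0, 0.009, 0], [-0.0035, 0, 0.009, 0], [-0.0035, 0, 0.009, 0], [-0.002, 0, 0.008, 0]]]}}

```text
time: 19.88
ee_pos: [0.7023, 0.0384, 0.1051]
tcp_rot: [180.0, 29.6, 173.2]
wrist_force: [1.0, 0.5, -2.2]
opening: 0.055
grasp_force: 33.5
```

Request:
{"method": "play_rows", "body": {"steps": [[[0, 0, 0, 0], [0, 0, 0, 0], [0, 0, 0, 0], [0, 0, 0, 0], [0, 0, 0, 0]]]}}

```text
time: 20.3
ee_pos: [0.7009, 0.0388, 0.1053]
tcp_rot: [180.0, 29.6, 173.2]
wrist_force: [-0.3, -0.2, -2.7]
opening: 0.0549
grasp_force: 33.4
```

```bash
python3 - <<'E'
from h import *
p,r,o=st(); h=p-r[:,2]*bot.hold_point_z; print('hold bay',RB.T@(h-O),o["wrist_force"])
go(hold=bay(.154,-.0655,.1055))
s=snap("side","pics/side13.png");c=snap("scene","pics/scene13.png")
print('side tgt base',proj(s,[bay(.155,-.065,.02+.012),bay(.05,-.065,.02)]))
g=s["img"].min(2); print([(row,g[row,240:326:2].tolist()) for row in (276,280,284,288,292)])
E
```

```text
hold bay [ 0.1538919  -0.06955699  0.12154473] [-0.30826184 -0.23250387 -2.69443354]
tcp [0.7009 0.0388 0.1053] rot [180.   29.6 173.2] tool shift [0.0081 0.004  0.0138] world [ 0.0002  0.0041 -0.016 ]
side tgt base [[260.23991527 285.68567244]
 [302.48407972 290.91384353]]
[(276, [96, 102, 85, 80, 81, 90, 92, 96, 96, 93, 91, 92, 92, 88, 83, 79, 76, 72, 73, 72, 72, 73, 73, 73, 73, 75, 88, 95, 96, 89, 89, 89, 88, 87, 88, 90, 81, 110, 139, 138, 138, 137, 124]), (280, [132, 134, 134, 134, 132, 98, 91, 94, 96, 96, 95, 94, 89, 84, 83, 74, 101, 132, 133, 134, 133, 133, 135, 135, 131, 127, 94, 89, 95, 96, 93, 90, 88, 89, 90, 85, 81, 108, 138, 138, 140, 139, 115]), (284, [134, 134, 133, 133, 131, 92, 97, 91, 92, 92, 92, 89, 86, 82, 81, 69, 50, 97, 132, 133, 134, 132, 134, 134, 136, 131, 99, 93, 93, 96, 95, 94, 93, 92, 90, 85, 80, 96, 136, 139, 138, 138, 112]), (288, [132, 133, 133, 132, 97, 32, 49, 65, 78, 84, 87, 83, 74, 61, 46, 30, 24, 52, 125, 133, 133, 133, 134, 136, 136, 116, 87, 93, 89, 93, 92, 93, 92, 89, 84, 79, 73, 59, 70, 133, 138, 135, 108]), (292, [133, 134, 133, 132, 107, 32, 17, 16, 19, 25, 26, 26, 23, 18, 17, 18, 31, 97, 133, 134, 132, 132, 134, 134, 133, 96, 57, 90, 96, 89, 89, 88, 86, 83, 80, 79, 61, 34, 56, 130, 138, 137, 102])]
```

Request:
{"method": "play_rows", "body": {"steps": [[[0.002, 0.002, 0.003, 0], [0.002, 0.002, 0.004, 0], [0.002, 0, 0.003, 0], [0.0015, 0, 0.0025, 0], [0, 0, 0, 0]]]}}

```text
time: 20.82
ee_pos: [0.7009, 0.0428, 0.0896]
tcp_rot: [180.0, 29.5, 173.2]
wrist_force: [-0.1, 0.6, -1.7]
opening: 0.055
grasp_force: 33.4
```

Request:
{"method": "play_rows", "body": {"steps": [[[0.0007, 0, 0.0013, 0], [0, 0, 0, 0], [0, 0, 0, 0], [0, 0, 0, 0], [0, 0, 0, 0]]]}}

```text
time: 21.23
ee_pos: [0.7014, 0.0428, 0.0893]
tcp_rot: [180.0, 29.6, 173.2]
wrist_force: [0.1, 0.3, 2.8]
opening: 0.0552
grasp_force: 33.7
```

Request:
{"method": "play_rows", "body": {"steps": [[[0, 0, 0, 0], [0, 0, 0, 0], [0, 0, 0, 0], [0, 0, 0, 0], [0, 0, 0, 0]]], "gripper": 0.0854}}

```text
time: 21.65
ee_pos: [0.7009, 0.0427, 0.0883]
tcp_rot: [180.0, 29.5, 173.2]
wrist_force: [0.2, 1.0, 0.3]
opening: 0.0857
grasp_force: 0.0
```

Request:
{"method": "play_rows", "body": {"steps": [[[0, 0, -0.01, 0], [0, 0, -0.025, 0], [0, 0, -0.035, 0], [0, 0, -0.04, 0], [0, 0, -0.04, 0]]]}}

```text
time: 22.07
ee_pos: [0.626, 0.0513, 0.2205]
tcp_rot: [180.0, 29.5, 173.2]
wrist_force: [1.2, 0.1, -0.3]
opening: 0.0852
grasp_force: 0.0
```

Request:
{"method": "play_rows", "body": {"steps": [[[0, 0, -0.04, 0], [0, 0, -0.03, 0], [0, 0, 0, 0], [0, 0, 0, 0], [0, 0, 0, 0]]]}}

```text
time: 22.48
ee_pos: [0.5931, 0.0554, 0.28]
tcp_rot: [180.0, 29.5, 173.2]
wrist_force: [-0.4, -0.2, -0.1]
opening: 0.0855
grasp_force: 0.0
```

```bash
python3 - <<'E'
from h import *
w=snap("wrist","pics/w14.png");c=snap("scene","pics/sc14.png");s=snap("side","pics/s14.png")
a=np.hstack([cv2.resize(w["img"],(480,360)),cv2.resize(s["img"][220:355,220:340],(320,360))]);cv2.imwrite("pics/v14.png",a)
go(tcp=bay(-.13,0,.2));go(tcp=bay(-.10,0,.065));go(tcp=bay(-.012,0,.085))
E
```

```text
tcp [0.5931 0.0553 0.2782] rot [-180.    29.4  173.2] tool shift [ 0.2031  0.0408 -0.0247] world [-0.183   0.0628 -0.0782]
tcp [0.5931 0.0553 0.2782] rot [-180.    29.4  173.2] tool shift [0.2433 0.0435 0.1076] world [-0.153   0.0619 -0.2132]
tcp [0.5931 0.0553 0.2782] rot [-180.    29.4  173.2] tool shift [0.1571 0.0512 0.1332] world [-0.0651  0.0592 -0.1932]
```

View pics/v14.png

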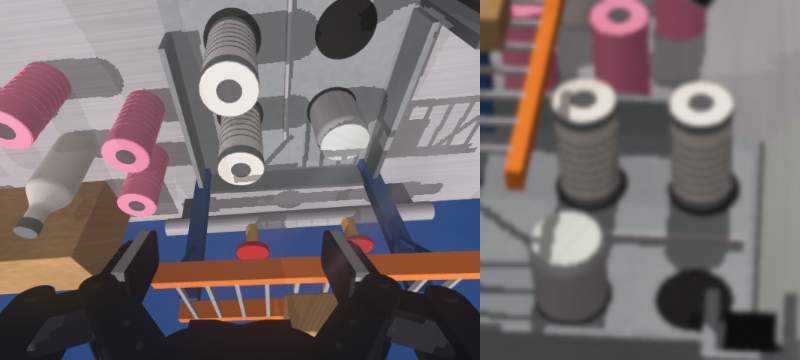

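Both canisters stand upright on their marks (side crop (590,145) rear, (702,145) front). Now the flap.

Request:
{"method": "play_rows", "body": {"steps": [[[0.02, 0.004, -0.003, 0], [0.025, 0.005, -0.003, 0], [0.025, 0.005, -0.003, 0], [0.025, 0.005, -0.003, 0], [0.025, 0.005, -0.003, 0]]], "gripper": 0}}

```text
time: 23.05
ee_pos: [0.484, 0.0923, 0.2319]
tcp_rot: [-180.0, 29.4, 173.2]
wrist_force: [-0.2, 0.1, 1.1]
opening: 0.0257
grasp_force: 0.0
```

Request:
{"method": "play_rows", "body": {"steps": [[[0.025, 0.005, -0.003, 0], [0.025, 0.005, -0.003, 0], [0.025, 0.005, -0.003, 0], [0.01, 0.003, -0.001, 0], [0, 0, 0, 0]]]}}

```text
time: 23.47
ee_pos: [0.4076, 0.1202, 0.1993]
tcp_rot: [-180.0, 29.4, 173.4]
wrist_force: [0.5, -0.2, 0.6]
opening: -0.0005
grasp_force: 0.0
```

Request:
{"method": "play_rows", "body": {"steps": [[[0.01, 0, 0.03, 0], [0.01, 0, 0.033, 0], [0.01, 0, 0.033, 0], [0.008, 0, 0.025, 0], [0, 0, 0.01, 0]]]}}

```text
time: 23.88
ee_pos: [0.4393, 0.1147, 0.063]
tcp_rot: [-179.8, 29.2, 173.3]
wrist_force: [-0.6, 0.1, -0.6]
opening: 0.0002
grasp_force: 0.0
```

```bash
python3 - <<'E'
from h import *
p,r,o=st();print('bay tcp',RB.T@(p-O),o["wrist_force"])
go(tcp=bay(-.075,0,.065));go(tcp=bay(-.04,0,.078));go(tcp=bay(-.012,0,.087))
E
```

```text
bay tcp [-0.10068044 -0.00250382  0.06303236] [-0.5723568   0.06926694 -0.5525949 ]
tcp [0.4393 0.1147 0.063 ] rot [-179.8   29.2  173.3] tool shift [-0.0231  0.0047  0.0107] world [0.0257 0.0017 0.002 ]
tcp [0.4393 0.1147 0.063 ] rot [-179.8   29.2  173.3] tool shift [-0.0599  0.0078  0.0163] world [0.0607 0.0006 0.015 ]
tcp [0.4393 0.1147 0.063 ] rot [-179.8   29.2  173.3] tool shift [-0.0886  0.0102  0.0221] world [ 0.0887 -0.0002  0.024 ]
```

Request:
{"method": "play_rows", "body": {"steps": [[[-0.012, 0.0016, 0.0045, 0], [-0.011, 0.0016, 0.0045, 0], [-0.012, 0.0016, 0.003, 0], [-0.012, 0.0016, 0.002, 0], [-0.012, 0.0016, 0.002, 0]]]}}

```text
time: 24.3
ee_pos: [0.5043, 0.1155, 0.0904]
tcp_rot: [-180.0, 30.1, 173.0]
wrist_force: [-24.1, -14.6, 40.7]
opening: 0.0001
grasp_force: 23.3
```

Request:
{"method": "play_rows", "body": {"steps": [[[-0.006, 0.0005, 0.0012, 0], [-0.006, 0.0005, 0.0012, 0], [-0.006, 0.0005, 0.0012, 0], [-0.006, 0.0005, 0.0012, 0], [-0.005, 0.0005, 0.001, 0]]]}}

```text
time: 24.72
ee_pos: [0.5307, 0.1147, 0.096]
tcp_rot: [-180.0, 29.8, 173.1]
wrist_force: [-30.0, -6.4, 27.0]
opening: 0.0
grasp_force: 19.4
```

```bash
python3 - <<'E'
from h import *
p,r,o=st();print('bay tcp',RB.T@(p-O),o["wrist_force"]); print(r.T@(RB@[.001,0,0]))
s=snap("side","pics/s15.png"); print(proj(s,[bay(-.004,-.131,.1),bay(-.004,.131,.1)]))
g=s["img"].min(2); print([(row,g[row,312:350].tolist()) for row in (265,285,310)])
E
```

```text
bay tcp [-0.00930873  0.00033294  0.09602281] [-29.96056417  -6.42214729  27.04944531]
[-8.64336785e-04  8.97456270e-05  4.94841030e-04]
[[325.90132938 250.24987661]
 [322.13981681 334.74202451]]
[(265, [64, 65, 98, 131, 140, 141, 141, 141, 142, 144, 158, 180, 195, 198, 197, 188, 165, 147, 142, 141, 142, 141, 141, 135, 112, 70, 37, 28, 28, 25, 27, 26, 27, 25, 24, 20, 22, 21]), (285, [74, 70, 77, 103, 129, 141, 142, 141, 144, 157, 180, 192, 181, 145, 108, 94, 92, 84, 66, 43, 29, 27, 28, 28, 29, 29, 29, 29, 29, 29, 29, 31, 37, 49, 58, 59, 57, 60]), (310, [85, 96, 106, 109, 112, 118, 128, 145, 169, 197, 211, 214, 213, 204, 180, 161, 154, 153, 154, 153, 151, 151, 152, 154, 157, 156, 155, 154, 154, 156, 157, 158, 159, 158, 159, 158, 157, 158])]
```

Request:
{"method": "play_rows", "body": {"steps": [[[0.003, 0, -0.002, 0], [0.004, 0, -0.003, 0], [0.008, -0.001, -0.006, 0], [0.008, -0.001, -0.008, 0], [0.008, -0.001, -0.01, 0]]]}}

```text
time: 25.18
ee_pos: [0.4872, 0.1173, 0.1018]
tcp_rot: [-180.0, 29.5, 173.2]
wrist_force: [0.8, 0.6, -0.3]
opening: 0.0002
grasp_force: 0.0
```

Request:
{"method": "play_rows", "body": {"steps": [[[0.01, -0.001, -0.02, 0], [0, 0, -0.03, 0], [0, 0, -0.03, 0], [0, 0, -0.03, 0], [0, 0, 0, 0]]]}}

```text
time: 25.6
ee_pos: [0.4252, 0.125, 0.1994]
tcp_rot: [179.7, 29.9, 173.1]
wrist_force: [-0.1, -0.7, 0.7]
opening: 0.0
grasp_force: 0.0
```

```bash
python3 - <<'E'
from h import *
p,r,o=st();print('bay tcp',RB.T@(p-O),o["wrist_force"])
s=snap("side","pics/s16.png"); w=snap("wrist","pics/w16.png"); s0=cv2.imread("pics/side0.png")
print([(n,row,np.argmax(g[row,312:345])+312) for row in(262,275,285,300,315) for n,g in(("now",s["img"].min(2).astype(int)),("start",s0.min(2).astype(int)))])
print('edge in wrist if shut',proj(w,[bay(-.004,-.13,.1),bay(-.004,0,.1),bay(-.004,.13,.1)]),'open',proj(w,[bay(-.058,0,.08)]))
for x in(270,300,330,360): print(x,w["img"].min(2)[::12,x].tolist())
E
```

```text
bay tcp [-0.11505002  0.00734028  0.19943104] [-0.08024134 -0.69870637  0.70123956]
[('now', 262, np.int64(327)), ('start', 262, np.int64(327)), ('now', 275, np.int64(327)), ('start', 275, np.int64(327)), ('now', 285, np.int64(327)), ('start', 285, np.int64(326)), ('now', 300, np.int64(326)), ('start', 300, np.int64(342)), ('now', 315, np.int64(325)), ('start', 315, np.int64(344))]
edge in wrist if shut [[167.59897531 288.74621256]
 [322.66227586 280.16902784]
 [486.39363375 271.50450104]] open [[316.54285123 215.74443141]]
270 [161, 161, 160, 161, 162, 161, 162, 159, 160, 156, 164, 159, 164, 164, 162, 161, 158, 103, 104, 105, 104, 106, 106, 96, 98, 97, 95, 59, 79, 185, 30, 26, 24, 21, 29, 19, 17, 19, 18, 16]
300 [162, 159, 159, 161, 160, 161, 161, 164, 161, 161, 160, 161, 162, 162, 156, 157, 158, 80, 106, 104, 104, 106, 94, 155, 122, 46, 35, 40, 73, 32, 26, 23, 23, 23, 18, 19, 17, 18, 19, 19]
330 [162, 163, 165, 161, 162, 156, 163, 161, 162, 161, 163, 161, 161, 163, 161, 156, 152, 59, 105, 104, 104, 104, 93, 175, 141, 80, 79, 78, 75, 28, 25, 24, 22, 21, 34, 18, 17, 20, 18, 13]
360 [163, 164, 161, 163, 165, 162, 160, 163, 160, 159, 162, 160, 161, 158, 160, 158, 107, 60, 100, 102, 104, 103, 105, 170, 133, 93, 97, 92, 81, 31, 27, 24, 21, 20, 19, 17, 18, 16, 18, 15]
```

```bash
python3 - <<'E'
from h import *
s=snap("side"); a=cv2.imread("pics/s14.png").astype(int); d=np.abs(s["img"].astype(int)-a).max(2)>40
print('canisters+tin diff px',d[245:345,240:320].sum(),'bench right',d[150:242,240:320].sum()); g=s["img"].min(2).astype(int)
print([np.argmax(g[r,312:345])+312 for r in(262,285,315)])
bot.job_done()
E
```

```text
canisters+tin diff px 90 bench right 677
[np.int64(327), np.int64(326), np.int64(325)]
the job is handed in; nothing more can be done
```

The job is handed in: the old canister stands on the front mark of the right lane, the new one on the rear mark behind it, and the flap is shut, with its edge back at the starting position with nothing touching it. It took about 26 s of the 72 s allowed. Pushing the flap shut drew about 50 N at the wrist through the fingers, under the 120 N wrist limit, but I could not tell whether that push also counts against the 40 N limit on the gripper's body.

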